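Reset the tripped circuits in order

ROBOT

A 6-joint arm with a two-finger parallel gripper is mounted at the origin on the work surface. World frame = base frame: x ahead of the robot, y to its left, z up, the work surface at z = 0. Lengths are in mm, angles in rad, forces in N, time in s.
With the tool pointing down it reaches from about 350 to 775 mm from the base axis. Payload 7.3 kg.
Tool frame: the origin (TCP) lies midway between the tips of the shut fingers; the grasp point (between the pads) lies 19 mm behind it; z points along the fingers, y is the direction in which the jaws open and shut (so a half turn about z gives the same grasp; the last joint's range is limited). The gripper opens to 92 mm and grips with 3 to 60 N. Pads are 19 mm wide; open, the fingers measure 130 mm over their backs; the gripper's body (75 mm by 190 mm) begins 47 mm behind the grasp point.
Start: joints at [-1.374, 0.342, 1.524, -0, 1.275, -0.146], TCP at [176.489, -494.466, 226.741] pointing down, gripper open.
Joint ranges: [-2.53, 2.53], [-0.77, 2.02], [0.04, 2.7], [-1, 4.14], [0.28, 2.66], [-3.11, 3.11]. Speed limits (rad/s): [2.57, 2.57, 3.14, 3.14, 3.14, 3.14].

INTERFACE

Orientations are given as [roll, pitch, yaw] about the fixed x, y, z axes, in that order (R = Rz(yaw) Ry(pitch) Rx(roll)).
In Python, from plant import sensors, imaging, ticket gives the robot as it stands. The module is installed in compiled form; this text tells all that it offers.
- The arm moves only by the tool arm_command, never from a script. Its argument "increments" is one flat list of numbers, 5 for each row, row after row: the closure, from 0 (fully open) to 1 (shut), then the shift along the tool's x, y, z in mm, then the turn about the tool's z in degrees. In form: [hand, dx, dy, dz, spin, hand, dx, dy, dz, spin, ...]. A call has 1 to 20 rows; each row is the pose to reach, as a shift and turn from the pose commanded when the call began, along the tool's axes at that moment; what a row does not reach only later rows make up. A row lasts 1/8 s, in which the tool goes at most 62.5 mm and 10.7 degrees, less where a joint would pass 70% of its speed; a pose out of reach is approached as far as the arm can. A call with a gripper value outside its range is refused whole. The fingers move at their own pace and stop on an object; the grip force is fixed at half the most. Time passes only in rows, so rows that repeat a pose let the fingers close. It gives the time, the measured TCP pose, the force and the opening at its end, in the units of the state.
- sensors.get_obs(): the state, without advancing time (a new reading comes with each control period).
- imaging.capture(name): name is "scene" or "top"; returns the picture (384x512x3 uint8, blue, green, red); there is no depth.
- imaging.calibration(name): a dict with "fx", "fy", "cx", "cy" (pixels), "D" ([k1, k2, p1, p2, k3] as OpenCV has them; the pictures are not rectified), "world_to_cam" (4x4, takes a point from world to camera coordinates). Camera axes: x right, y down, z forward; pixel columns grow to the right and rows downward; lengths in mm; the calibration is good to about 2 mm. A picture is of the moment at which its call begins. calibration takes no time and is no camera call.
- ticket.close_job(): hands the job in, once; it reports no verdict.
The state is a dict: "time": time; "joint_positions": joint angles; "dq": joint speeds; "tau": joint torques, N m; "tool_pos": TCP position; "tcp_rot": TCP orientation; "contact_force": force on the tool from outside, world axes, zero at the start; "moment": the same for the moment, N m; "grip_width": finger opening in mm.
Only numpy, scipy, OpenCV 4.12 (cv2) and the standard library are available. Lean on these libraries where they do the work, as an engineer would, in place of code of your own. Each camera call takes 0.05 s, during which the arm holds its last target. There are 200 camera calls.

TASK

After a trip all four reset caps on the board have popped up. With a fingertip push three of them home, gently and one after the other: first the wide round cap, then the square cap, then the narrow round cap. Leave the long bar-shaped cap popped up, and do not pick up or shift anything lying about.

Things in the scene. Friction and masses are not known exactly. Their poses are not given: they have to be found in the camera images.
- board: grey backing board, 230 x 460 x 12 mm, screwed flat to the plywood shelf; origin at the centre of its underside, z up, x across its short side
- wide_box: white reset box, 70 x 70 mm and 42 mm tall, fixed on the board, with a wide round mushroom cap, 40 mm across, on a 24 mm round stem in the middle of its top; origin at the centre of its underside, z up
- wide_top (a point): centre of the top face of the black plastic wide round mushroom cap; popped up it stands 20 mm above its box's flat top (74 mm above the shelf), fully home 8 mm; moves with the cap
- wide_cap (a joint): how far that cap is pushed in, m: 0 popped up, 0.012 fully home against its stop; slides straight down, resists with about 2.5 N of friction and stays where it is left; the mechanism sits on rubber, which gives about 1 mm per 3 N (7 mm at most) under the press and springs back
- square_box: white reset box, 70 x 70 mm and 42 mm tall, fixed on the board, with a square cap, 24 x 24 mm in the middle of its top; origin at the centre of its underside, z up
- square_top (a point): centre of the top face of the black plastic square cap; popped up it stands 20 mm above its box's flat top (74 mm above the shelf), fully home 8 mm; moves with the cap
- square_cap (a joint): how far that cap is pushed in, m: 0 popped up, 0.012 fully home against its stop; slides straight down, resists with about 2.5 N of friction and stays where it is left; the mechanism sits on rubber, which gives about 1 mm per 3 N (7 mm at most) under the press and springs back
- narrow_box: white reset box, 70 x 70 mm and 42 mm tall, fixed on the board, with a narrow round cap, 18 mm across in the middle of its top; origin at the centre of its underside, z up
- narrow_top (a point): centre of the top face of the black plastic narrow round cap; popped up it stands 20 mm above its box's flat top (74 mm above the shelf), fully home 8 mm; moves with the cap
- narrow_cap (a joint): how far that cap is pushed in, m: 0 popped up, 0.012 fully home against its stop; slides straight down, resists with about 2.5 N of friction and stays where it is left; the mechanism sits on rubber, which gives about 1 mm per 3 N (7 mm at most) under the press and springs back
- bar_box: white reset box, 70 x 70 mm and 42 mm tall, fixed on the board, with a long bar-shaped cap, 12 x 46 mm (long way along the box's y) in the middle of its top; origin at the centre of its underside, z up
- bar_top (a point): centre of the top face of the black plastic long bar-shaped cap; popped up it stands 20 mm above its box's flat top (74 mm above the shelf), fully home 8 mm; moves with the cap
- bar_cap (a joint): how far that cap is pushed in, m: 0 popped up, 0.012 fully home against its stop; slides straight down, resists with about 2.5 N of friction and stays where it is left; the mechanism sits on rubber, which gives about 1 mm per 3 N (7 mm at most) under the press and springs back
- key: loose bystander: chrome key, 50 x 24 mm, 4 mm thick, lying on the board among the boxes; origin under its middle
- tub: loose bystander: clear plastic parts tub with white twist cap, 52 mm across, 48 mm tall, standing on the board among the boxes; origin at the centre of its underside
- fuse: loose bystander: white ceramic fuse with brass ends, 66 x 22 mm, 20 mm tall, lying on the board among the boxes; origin under its middle
- padlock: loose bystander: brass padlock with steel shackle, 58 x 36 mm, 16 mm thick, lying on the board among the boxes; origin under its middle
- torch: loose bystander: white torch, 140 mm long, 40 mm across its head, lying on the shelf at the robot's right of the board; origin under its middle
- screwdriver: loose bystander: yellow-handled screwdriver lying on the shelf at the robot's left of the board

How it is judged (in metres and radians):
On the way, in this order (a step that is already met when the one before it is completed fails the run):
1. the wide cap is pushed home (at least 8 of its 12 mm) (value of joint wide_cap above 0.008 m), for 0.1 s.
2. the square cap is pushed home (at least 8 of its 12 mm) (value of joint square_cap above 0.008 m), for 0.1 s.
3. the narrow cap is pushed home (at least 8 of its 12 mm) (value of joint narrow_cap above 0.008 m), for 0.1 s.
At the end, for the whole second after the job is handed in: The wide round, square and narrow round caps are all pushed in by at least 8 of their 12 mm, the bar-shaped cap is still up (in by less than 3 mm), and every loose thing lies within 20 mm of where it started (value of joint each of wide_cap, square_cap, narrow_cap above 0.008 m and value of joint bar_cap below 0.003 m and distance of each of key, tub, fuse, padlock, torch, screwdriver from where it was at the start of the episode below 0.02 m); the robot touches nothing.
It fails at once if the square cap is pushed (over 3 mm) before the wide round one is home (value of joint square_cap above 0.003 m and value of joint wide_cap below 0.008 m).
It fails at once if the narrow round cap is pushed (over 3 mm) before the square one is home (value of joint narrow_cap above 0.003 m and value of joint square_cap below 0.008 m).
It fails at once if the bar-shaped cap is pushed in (over 3 mm) (value of joint bar_cap above 0.003 m).
It fails at once if a reset box or its cap is pressed hard (over 30 N) (contact force between any of the fingers, the arm and wide_box above 30 N or contact force between any of the fingers, the arm and square_box above 30 N or contact force between any of the fingers, the arm and narrow_box above 30 N or contact force between any of the fingers, the arm and bar_box above 30 N).
It fails at once if a loose thing is lifted, carried or pushed more than 20 mm (distance of any of key, tub, fuse, padlock, torch, screwdriver from where it was at the start of the episode above 0.02 m).
It also fails if it takes over 43 s, if anything falls off the work surface, if the arm or the gripper's body presses on something with over 40 N, if the wrist force passes 120 N, or if a joint passes its speed limit or range.

## Working session

There is one attempt and no reset: what is moved stays moved. The work goes in short steps, Python scripts to look and compute and a tool call to move; the robot and the scene stay as the last step left them, time stands still between calls to the robot, and variables do not carry over. Pictures are saved under pics/ and viewed, about 8 in all and at most 12, crops included, and the job is handed in when it is done.

Besides the shell and the picture viewer there is one more tool, called after "Request:" by a JSON object that holds its "name" and its "arguments". arm_command: Moves the arm, as the interface text tells. Its arguments: {"type":"object","properties":{"increments":{"type":"array","items":{"type":"number"}}},"required":["increments"]}

```bash
mkdir -p pics
python3 - <<'E'
from plant import sensors, imaging
import cv2
o=sensors.get_obs();print(o['time'],o['tool_pos'],o['tcp_rot'],o['contact_force'],o['grip_width'])
for n in('scene','top'):
    im=imaging.capture(n);cv2.imwrite(f'pics/{n}0.png',im)
    c=imaging.calibration(n);print(c)
E
```

```text
0.0 [ 176.38578515 -494.03945461  226.06182908] [-3.14006142e+00 -2.00501402e-04  3.42777206e-01] [-1.14080762 -0.7320573  -0.34574717] 91.84048022866956
{'fx': 396.72838766303914, 'fy': 396.72838766303914, 'cx': 252.70997595130967, 'cy': 187.5962239033606, 'D': array([0.0051387, 0.       , 0.       , 0.       , 0.       ]), 'world_to_cam': array([[ 8.12247075e-01,  5.83127218e-01,  1.47423642e-02,
        -4.75128798e+02],
       [ 4.12661529e-01, -5.56573050e-01, -7.21066503e-01,
        -1.57600145e+02],
       [-4.12268302e-01,  5.91767765e-01, -6.92709001e-01,
         1.49268060e+03],
       [ 0.00000000e+00,  0.00000000e+00,  0.00000000e+00,
         1.00000000e+00]])}
{'fx': 369.275118447476, 'fy': 369.275118447476, 'cx': 257.28193170063054, 'cy': 186.1008239617948, 'D': array([-0.06403756,  0.        ,  0.        ,  0.        ,  0.        ]), 'world_to_cam': array([[ 2.85456729e-02, -9.99586775e-01, -3.38000825e-03,
        -1.23415994e+01],
       [-9.86512079e-01, -2.76267358e-02, -1.61340268e-01,
         5.90353892e+02],
       [ 1.61180219e-01,  7.93998548e-03, -9.86893051e-01,
         1.00700862e+03],
       [ 0.00000000e+00,  0.00000000e+00,  0.00000000e+00,
         1.00000000e+00]])}
```

View pics/top0.png

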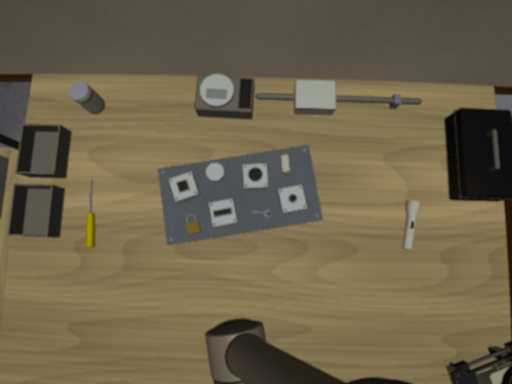

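View pics/scene0.png

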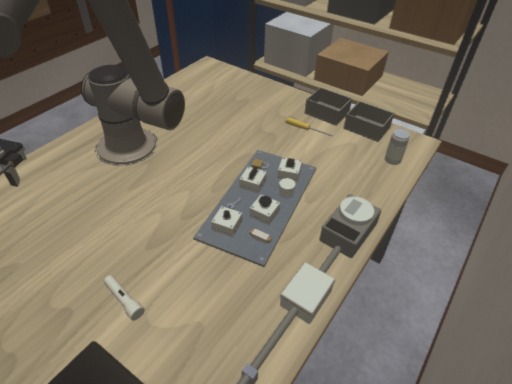

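Top view: the square cap is at about (182,185), wide round (255,174), bar (222,212) and narrow round (293,198). I'll locate the caps in both views and triangulate.

```bash
cat > h.py <<'E'
import numpy as np, cv2
from plant import imaging
def ray(n,p):
    c=imaging.calibration(n);K=np.array([[c['fx'],0,c['cx']],[0,c['fy'],c['cy']],[0,0,1]])
    u=cv2.undistortPoints(np.array([[p]],float),K,c['D'])[0,0]
    T=c['world_to_cam'];R=T[:3,:3];return -R.T@T[:3,3],R.T@np.array([u[0],u[1],1])
def plane(n,p,z):
    o,d=ray(n,p);return o+d*(z-o[2])/d[2]
def tri(p,q):
    (a,d),(b,e)=ray('top',p),ray('scene',q)
    s=np.linalg.lstsq(np.stack([d,-e],1),b-a,rcond=None)[0];P,Q=a+s[0]*d,b+s[1]*e
    return (P+Q)/2,np.linalg.norm(P-Q)
def proj(n,P):
    c=imaging.calibration(n);K=np.array([[c['fx'],0,c['cx']],[0,c['fy'],c['cy']],[0,0,1]])
    T=c['world_to_cam'];return cv2.projectPoints(np.array([P],float),cv2.Rodrigues(T[:3,:3])[0],T[:3,3],K,c['D'])[0][0,0]
def blob(im,p,r=11,th=45):
    x,y=map(int,p);g=im[y-r:y+r+1,x-r:x+r+1].max(2)
    k,l,s,c=cv2.connectedComponentsWithStats((g<th).astype(np.uint8))
    ok=[i for i in range(1,k) if s[i,4]>8]
    i=min(ok,key=lambda i:np.hypot(*(c[i]-r)))
    return c[i]+[x-r,y-r],s[i]
E
python3 - <<'E'
from h import *
t=cv2.imread('pics/top0.png');s=cv2.imread('pics/scene0.png')
A=dict(wide=((255,174),(265,201)),square=((182,185),(290,162)),narrow=((293,198),(227,214)),bar=((222,212),(252,174)))
for n,(p,q) in A.items():
    a,sa=blob(t,p);b,sb=blob(s,q)
    P=plane('top',a,74);print(n,a.round(1),sa,b.round(1),sb,'top74',P.round(1),'scene74',plane('scene',b,74).round(1),'tri',tri(a,b)[0].round(1),'pred',proj('scene',P).round(1))
cv2.imwrite('pics/c1.png',np.hstack([cv2.resize(t[140:250,155:325],None,fx=2.35,fy=2.35,interpolation=2),cv2.resize(s[150:260,190:320],None,fx=2.35,fy=2.35,interpolation=2)]))
E
```

```text
Traceback (most recent call last):
  File "h.py", line 20, in blob
    i=min(ok,key=lambda i:np.hypot(*(c[i]-r)))
ValueError: min() iterable argument is empty
```

```bash
sed -i 's/th=45/th=75/;s/>8\]/>4]/' h.py
python3 - <<'E'
from h import *
t=cv2.imread('pics/top0.png');s=cv2.imread('pics/scene0.png')
cv2.imwrite('pics/c1.png',np.hstack([cv2.resize(t[140:250,155:325],None,fx=2.6,fy=2.6,interpolation=2),cv2.resize(s[150:260,190:320],None,fx=2.6,fy=2.6,interpolation=2)]))
A=dict(wide=((255,174),(265,201)),square=((182,185),(290,162)),narrow=((293,198),(227,214)),bar=((222,212),(252,174)))
for n,(p,q) in A.items():
  try:
    a,sa=blob(t,p);b,sb=blob(s,q)
    P=plane('top',a,74);print(n,a.round(1),sa,b.round(1),sb,'top74',P.round(1),'scene74',plane('scene',b,74).round(1),'tri',tri(a,b)[0].round(1),'pred',proj('scene',P).round(1))
  except ValueError as e: print(n,e,t[p[1]-4:p[1]+5,p[0]-5:p[0]+6].max(2))
E
```

```text
wide [254.8 173.9] [  5   5  13  13 122] [265.1 200.8] [ 6  6 11 11 96] top74 [620.6  12.1  74. ] scene74 [621.7  10.5  74. ] tri [620.9  12.   72.2] pred [265.  200.4]
square [182.4 185.6] [ 7  7 10 10 74] [290.1 162.7] [ 8  8  7  8 48] top74 [581.9 213.4  74. ] scene74 [588.9 206.3  74. ] tri [583.6 215.6  64.9] pred [289.5 160.8]
narrow [292.4 197.6] [ 8  8  6  6 29] [226.4 214.4] [ 8  8  6  8 33] top74 [556.6 -94.1  74. ] scene74 [ 562.5 -101.5   74. ] tri [557.5 -95.1  65.2] pred [226.3 212. ]
bar [221.9 211.7] [ 3  8 17  7 68] [253.1 172.3] [ 9  4  8 12 48] top74 [512.   99.6  74. ] scene74 [517.7  93.9  74. ] tri [512.8 100.5  66.6] pred [252.7 170.6]
```

View pics/c1.png

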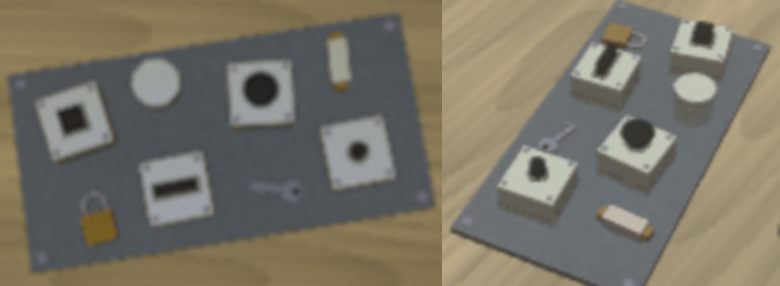

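The contact sheet confirms which cap is which. Correcting the top-view estimates slightly for visible cap sides gives: wide (621,12), square (583,215), narrow (557.5,-95), tops at z 74. Next I shut the fingers and move above the wide cap.

Request:
{"name": "arm_command", "arguments": {"increments": [1,589,-328,60,0,1,589,-328,60,0,1,589,-328,60,0,1,589,-328,60,0,1,589,-328,60,0,1,589,-328,60,0,1,589,-328,60,0,1,589,-328,60,0,1,589,-328,60,0,1,589,-328,60,0,1,589,-328,60,0,1,589,-328,60,0,1,589,-328,60,0,1,589,-328,60,0,1,589,-328,130,0,1,589,-328,130,0,1,589,-328,130,0,1,589,-328,130,0]}}

```text
time: 2.35
tool_pos: [622.3, 12.0, 99.1]
tcp_rot: [3.14, -0.003, 0.342]
contact_force: [0.2, 1.0, -0.4]
grip_width: 0.3
```

Run:
```python
from h import *
s=imaging.capture('scene')
print(proj('scene',[622.3,12,99]),proj('scene',[621,12,74]))
cv2.imwrite('pics/c2.png',cv2.resize(s[130:260,190:330],None,fx=4,fy=4,interpolation=2))
```

```text
[265.81094271 194.73434063] [265.14093226 200.44629171]
```

View pics/c2.png

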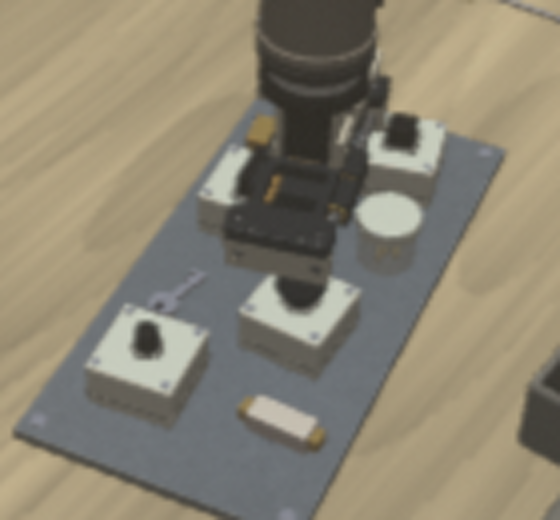

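The shut fingertips hang right over the wide cap (crop ≈302,285). Pressing slowly.

Request:
{"name": "arm_command", "arguments": {"increments": [1,0,0,15,0,1,0,0,20,0,1,0,0,23,0,1,0,0,26,0,1,0,0,29,0,1,0,0,32,0,1,0,0,34,0,1,0,0,34,0]}}

```text
time: 3.4
tool_pos: [621.0, 12.4, 62.6]
tcp_rot: [-3.142, 0.0, 0.343]
contact_force: [-0.7, 0.2, 0.7]
grip_width: 0.7
```

Request:
{"name": "arm_command", "arguments": {"increments": [1,0,0,1,0,1,0,0,2,0,1,0,0,3,0,1,0,0,3,0,1,0,0,3,0]}}

```text
time: 4.03
tool_pos: [621.2, 12.4, 60.2]
tcp_rot: [3.141, -0.001, 0.343]
contact_force: [-2.5, 1.0, 6.5]
grip_width: 0.4
```

6.5 N at z 60.2 matches the stop. I lift off and go over to the square cap.

Request:
{"name": "arm_command", "arguments": {"increments": [1,0,0,-45,0,1,0,0,-45,0,1,32,-204,-45,0,1,32,-204,-45,0,1,32,-204,-45,0,1,32,-204,-45,0,1,32,-204,-45,0,1,32,-204,-45,0,1,32,-204,-45,0]}}

```text
time: 5.15
tool_pos: [583.1, 213.5, 104.5]
tcp_rot: [3.141, 0.0, 0.34]
contact_force: [0.3, -0.3, -0.6]
grip_width: 0.5
```

Run:
```python
from h import *
s=imaging.capture('scene')
cv2.imwrite('pics/c3.png',cv2.resize(s[110:250,190:330],None,fx=4,fy=4,interpolation=2))
```

```text
(no output)
```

View pics/c3.png

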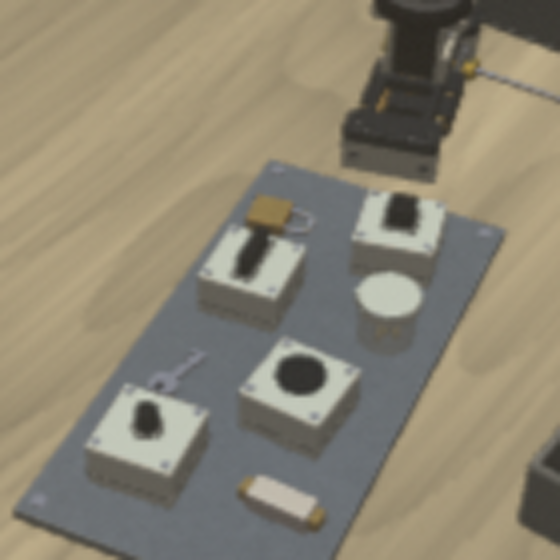

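The wide cap (crop 300,373) is now low and home. The other caps are still up, and nothing has been disturbed. Now pressing the square one.

Request:
{"name": "arm_command", "arguments": {"increments": [1,0,0,22,0,1,0,0,28,0,1,0,0,31,0,1,0,0,34,0,1,0,0,37,0,1,0,0,40,0,1,0,0,42,0,1,0,0,43,0,1,0,0,44,0,1,0,0,45,0,1,0,0,45,0,1,0,0,45,0]}}

```text
time: 6.7
tool_pos: [582.9, 215.3, 60.2]
tcp_rot: [3.141, -0.001, 0.343]
contact_force: [-0.8, -2.1, 6.1]
grip_width: 0.6
```

Request:
{"name": "arm_command", "arguments": {"increments": [1,0,0,-45,0,1,0,0,-45,0,1,-128,283,-45,0,1,-128,283,-45,0,1,-128,283,-45,0,1,-128,283,-45,0,1,-128,283,-45,0,1,-128,283,-45,0,1,-128,283,-45,0,1,-128,283,-45,0,1,-128,283,-45,0,1,-128,283,-45,0]}}

```text
time: 8.2
tool_pos: [557.2, -93.3, 104.7]
tcp_rot: [3.142, -0.0, 0.344]
contact_force: [-0.1, -0.4, 0.4]
grip_width: 0.6
```

Run:
```python
from h import *
s=imaging.capture('scene')
cv2.imwrite('pics/c4.png',cv2.resize(s[130:260,190:330],None,fx=4,fy=4,interpolation=2))
```

```text
(no output)
```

View pics/c4.png

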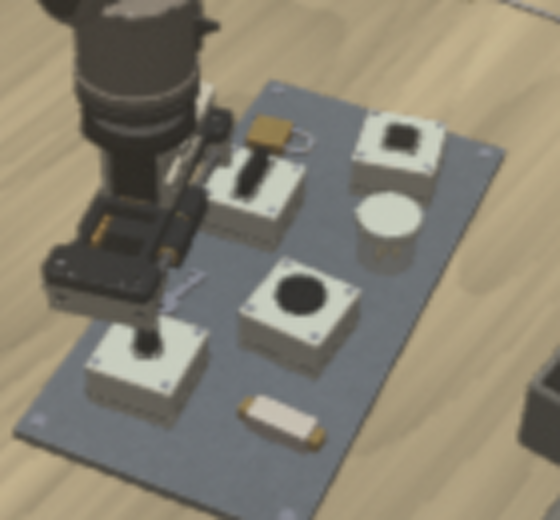

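Square cap (crop 402,137) is home, and the bar (253,170) is still up. The fingers are over the narrow cap (148,340). Pressing.

Request:
{"name": "arm_command", "arguments": {"increments": [1,0,0,22,0,1,0,0,28,0,1,0,0,31,0,1,0,0,34,0,1,0,0,37,0,1,0,0,40,0,1,0,0,42,0,1,0,0,43,0,1,0,0,44,0,1,0,0,45,0,1,0,0,45,0,1,0,0,45,0]}}

```text
time: 9.75
tool_pos: [557.2, -94.2, 60.1]
tcp_rot: [3.141, -0.0, 0.343]
contact_force: [-3.2, 1.9, 6.3]
grip_width: 0.3
```

Request:
{"name": "arm_command", "arguments": {"increments": [1,0,0,-60,0,1,0,0,-100,0,1,-190,90,-120,0,1,-190,90,-120,0,1,-190,90,-120,0,1,-190,90,-120,0,1,-190,90,-120,0,1,-190,90,-120,0,1,-190,90,-120,0]}}

```text
time: 10.88
tool_pos: [409.1, -242.2, 179.5]
tcp_rot: [-3.141, 0.0, 0.344]
contact_force: [-0.6, 1.2, -0.6]
grip_width: 0.9
```

Run:
```python
from h import *
s=imaging.capture('scene');t=imaging.capture('top')
cv2.imwrite('pics/c5.png',np.hstack([cv2.resize(t[140:250,155:325],None,fx=2.6,fy=2.6,interpolation=2),cv2.resize(s[150:260,190:320],None,fx=2.6,fy=2.6,interpolation=2)]))
```

```text
(no output)
```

View pics/c5.png

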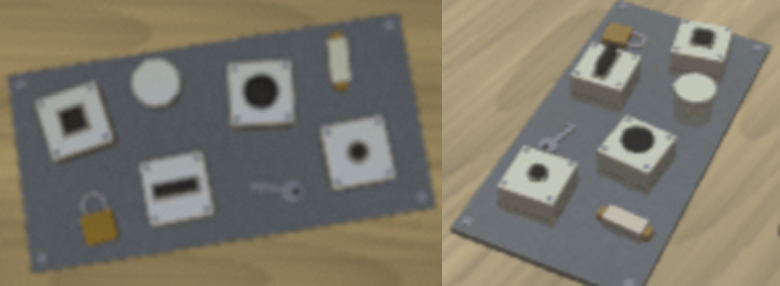

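Wide (right half, 637,138), square (703,37) and narrow (538,172) are all home and the bar (606,60) is still up. The loose things on the board lie as before. I'm handing in the job.

```bash
python3 -c "
from plant import ticket
print(ticket.close_job())"
```

```text
the job is handed in; nothing more can be done
None
```

I pushed the wide round, square and narrow round caps home in that order with the shut fingertips, then backed the arm off and handed the job in at about 11 s of the 43 s. No verdict was reported.

- **Caps pushed:** each press ended with the fingertip at about z = 60 mm, roughly 2 mm past the 62 mm home height. The upward force was 6.1–6.5 N at the end of each press, which fits the cap sitting on its stop. The final pictures show all three caps low.
- **Bar cap and loose things:** in the final pictures the bar cap is still up, and the key, tub, fuse and padlock lie where they were. The torch and screwdriver were outside those crops. I did not check them again, but the arm never came near them at low height.
- **One disagreement:** the scene camera placed the square and narrow caps about 9 mm off the top view, and the bar cap about 8 mm off, because it also saw the cap sides. I aimed from the top view, and the checks before and after the presses agreed with it.

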